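Start up the turning bench in order

TASK

Start up the wood-turning corner by pressing the plungers on the three start boxes with the fingertips, in this order: first the wide mushroom-headed one (dust extractor), then the flat square one (work lamp), and last the ball-headed one (lathe). Press each gently down until it is in and stays in, and do not press one before its turn. Do not lift or shift the boxes, and leave the other things on the bench alone.

Things in the scene. Friction and masses are not known exactly. Their poses are not given: they have to be found in the camera images.
- mushroom_box: grey metal radio start box, 90 x 90 mm and 56 mm high (62 mm with the round steel collar on top), 0.8 kg, standing loose on rubber feet on the bench; a wide round mushroom-headed black plunger in the middle of its top. Origin: centre of its underside; z up. The three boxes are alike but for their plungers and may stand in any left-to-right order.
- mushroom_top (a point): centre of the very top of the mushroom plunger, a black round cap 52 mm across and 16 mm thick with a flattened dome; fully out the top is 100 mm above the bench and the cap's underside 22 mm above the collar. It moves down with the plunger and its cushion.
- mushroom_plunger (a joint): travel of the mushroom plunger, m: 0 out, 0.014 at the bottom stop; starts at 0 to 0.002; 0.009 or more is in. Slides straight down against about 3 N of friction and stays where it is left. Its head rides on a sprung cushion that gives up to 6 mm at 2.5 N per mm (about 1 mm while the plunger slides; not counted in this value) and rises again on release. Up to 30 N on it is gentle.
- square_box: grey metal radio start box, 90 x 90 mm and 56 mm high (62 mm with the round steel collar on top), 0.8 kg, standing loose on rubber feet on the bench; a flat square black plunger in the middle of its top. Origin: centre of its underside; z up. The three boxes are alike but for their plungers and may stand in any left-to-right order.
- square_top (a point): centre of the very top of the square plunger, a flat black square key 36 x 36 mm and 14 mm thick; fully out the top is 98 mm above the bench and its underside 22 mm above the collar. It moves down with the plunger and its cushion.
- square_plunger (a joint): travel of the square plunger, m: 0 out, 0.014 at the bottom stop; starts at 0 to 0.002; 0.009 or more is in. Slides straight down against about 3 N of friction and stays where it is left. Its head rides on a sprung cushion that gives up to 6 mm at 2.5 N per mm (about 1 mm while the plunger slides; not counted in this value) and rises again on release. Up to 30 N on it is gentle.
- ball_box: grey metal radio start box, 90 x 90 mm and 56 mm high (62 mm with the round steel collar on top), 0.8 kg, standing loose on rubber feet on the bench; a ball-headed black plunger in the middle of its top. Origin: centre of its underside; z up. The three boxes are alike but for their plungers and may stand in any left-to-right order.
- ball_top (a point): centre of the very top of the ball plunger, a black ball 30 mm across on a thin stem; fully out the top is 116 mm above the bench and the ball's underside 24 mm above the collar. It moves down with the plunger and its cushion.
- ball_plunger (a joint): travel of the ball plunger, m: 0 out, 0.014 at the bottom stop; starts at 0 to 0.002; 0.009 or more is in. Slides straight down against about 3 N of friction and stays where it is left. Its head rides on a sprung cushion that gives up to 6 mm at 2.5 N per mm (about 1 mm while the plunger slides; not counted in this value) and rises again on release. Up to 30 N on it is gentle.
- bowl: turned wooden bowl, 120 mm across, 50 mm high, loose, upright; origin: centre of its underside. Leave alone.
- wax_jar: small closed jar of wax, 60 mm across, 60 mm high, loose, upright; origin: centre of its underside. Leave alone.
- turned_foot: small turned wooden furniture foot, 48 mm across, 62 mm high, loose, upright; origin: centre of its underside. Leave alone.
- gouge: turning tool with wooden handle and steel shaft, 260 mm long, lying loose; origin under its middle, its x axis runs from handle to tip. Leave alone.
Mind the look-alikes: they are no part of the job. Leave any turquoise look-alike of the mushroom_box alone. What is shaped like the ball_box but pink is not meant.

How it is judged (in metres and radians):
On the way, in this order (a step that is already met when the one before it is completed fails the run):
1. the mushroom plunger is pressed in, the other two still out (value of joint mushroom_plunger above 0.009 m and value of joint each of square_plunger, ball_plunger below 0.005 m), for 0.1 s.
2. then the square plunger is pressed in, the ball plunger still out (value of joint each of mushroom_plunger, square_plunger above 0.009 m and value of joint ball_plunger below 0.005 m), for 0.1 s.
3. last the ball plunger is pressed in (value of joint each of mushroom_plunger, square_plunger, ball_plunger above 0.009 m), for 0.1 s.
At the end, for the whole second after the job is handed in: All three plungers are in by at least 9 of their 14 mm, the boxes stand at rest, upright and within 20 mm of where they began, and the bystanders are within 20 mm of where they began (all of step 3 and linear speed of each of mushroom_box, square_box, ball_box below 0.02 m/s and distance of each of mushroom_box, square_box, ball_box, bowl, wax_jar, turned_foot, gouge from where it was at the start of the episode below 0.02 m and angle between each of mushroom_box, square_box, ball_box's own z axis and vertical below 0.1 rad); the robot touches nothing.
It fails at once if a plunger is pressed (5 mm or more) before the one ahead of it is in (9 mm) ((value of joint square_plunger above 0.005 m and value of joint mushroom_plunger below 0.009 m) or (value of joint ball_plunger above 0.005 m and value of joint square_plunger below 0.009 m)).
It fails at once if a start box is pressed or struck with more than 30 N (contact force between the fingers and mushroom_box above 30 N or contact force between the fingers and square_box above 30 N or contact force between the fingers and ball_box above 30 N).
It fails at once if a start box or its plunger is pressed with another part of the arm than the fingers (over 2 N) (contact force between the arm and mushroom_box above 2 N or contact force between the arm and square_box above 2 N or contact force between the arm and ball_box above 2 N).
It fails at once if a start box is lifted (10 mm), shifted (20 mm) or tipped (0.2 rad) (height (world z) of any of mushroom_box, square_box, ball_box above 0.01 m or distance of any of mushroom_box, square_box, ball_box from where it was at the start of the episode above 0.02 m or angle between any of mushroom_box, square_box, ball_box's own z axis and vertical above 0.2 rad).
It fails at once if a bystander (bowl, jar, turned foot, gouge) is moved by 20 mm or more (distance of any of bowl, wax_jar, turned_foot, gouge from where it was at the start of the episode above 0.02 m).
It also fails if it takes over 45 s, if anything falls off the work surface, if the arm or the gripper's body presses on something with over 40 N, if the wrist force passes 120 N, or if a joint passes its speed limit or range.

ROBOT

A 6-joint arm with a two-finger parallel gripper is mounted at the origin on the work surface. World frame = base frame: x ahead of the robot, y to its left, z up, the work surface at z = 0. Lengths are in mm, angles in rad, forces in N, time in s.
With the tool pointing down it reaches from about 350 to 975 mm from the base axis. Payload 7.1 kg.
Tool frame: the origin (TCP) lies at the very end of the fingers, on their centre line; the grasp point (between the pads) lies 19 mm behind it; z points along the fingers, y is the line along which they close (so a half turn about z gives the same grasp; the last joint's range is limited). The gripper opens to 88 mm and grips with 3 to 60 N. Pads are 20 mm wide; open, the fingers measure 115 mm over their backs; the gripper's body (75 mm by 178 mm) begins 61 mm behind the grasp point.
Start: joints at [-1.219, 0.423, 1.63, -0, 1.089, -0.019], TCP at [226.492, -582.5, 222.675] pointing down, gripper open.
Joint ranges: [-3, 3], [-0.9, 2.11], [0.09, 2.58], [-1.31, 4.45], [0.11, 2.69], [-2.54, 2.54]. Speed limits (rad/s): [2.39, 2.39, 3.01, 3.14, 3.14, 3.14].

INTERFACE

Orientations are given as a rotation vector (axis times angle).
In Python, from workcell import ctrl, optics gives the robot as it stands.
- The arm moves only by the shell command python3 -m jog 'ROWS'. ROWS is JSON, a list of rows, each a list of 7 numbers: the shift along the tool's x, y, z in units of 40 mm (1.0 is 40 mm), then the turn, a rotation vector about the tool's x, y, z in units of 6 degrees (1.0 is 6 degrees), then the opening, from 0 (shut) to 1 (fully open). A call has 1 to 20 rows; each row shifts and turns the commanded pose from where the row before left it, along the tool's axes as they then stand; what a row does not reach is not made up. A row lasts 1/10 s, in which the tool goes at most 50 mm and 8.59 degrees, less where a joint would pass 70% of its speed; a pose out of reach is approached as far as the arm can. A call is refused whole if a number of a shift passes 1 or a number of a turn 1, either way. A call with a gripper value outside its range is refused whole. The fingers move at their own pace and stop on an object; the grip force is fixed at half the most. Time passes only in rows, so rows that do not move let the fingers close. It gives the time, the measured TCP pose, the force, the opening and the grip force at its end, in the units of the state.
- ctrl.get_obs(): the state, without advancing time (a new reading comes with each control period).
- optics.get_image(name): name is "side" or "top"; returns the picture (420x560x3 uint8, red, green, blue); there is no depth.
- optics.camera_model(name): a dict with "fov_y" (degrees; the focal length in pixels is half the picture's height over the tangent of half this angle, whatever the lens; pixels are square), "cx", "cy" (the principal point, pixels), "view" (4x4, takes a point from world to camera coordinates). Camera axes: x right, y up, looking along -z (the intrinsics and any distortion apply to the point x, -y, -z); pixel columns grow to the right and rows downward; lengths in mm; the calibration is good to about 2 mm. A picture is of the moment at which its call begins. camera_model takes no time and is no camera call.
- ctrl.close_job(): hands the job in; it is judged then, once.
Trained networks look in the newest picture that a camera, given by its name, has taken for a name from the list of things; names that differ only in an ending like _2 or _b are one class to them, and where a whole thing is asked for, a point or a joint stands for the part that bears it (a point fixed in the world has none). Each returns a list of dicts, best first, with "conf" (0 to 1); they miss things now and then, are a little off and sometimes report something else, mostly with a low value. They report only what shows in the picture. A call takes as long as a camera call. They do not tell look-alikes from the thing itself.
- optics.masks_of(target, camera): "pixels" (420x560 bool, what is visible of it) and "extent" ([centre column, centre row, width, height] in pixels, round what is visible of it).
The state is a dict: "t": time; "qpos": joint angles; "qvel": joint speeds; "joint_torque": joint torques, N m; "ee_pos": TCP position; "orientation": TCP orientation; "ft_force": force on the tool from outside, world axes, zero at the start; "moment": the same for the moment, N m; "width": finger opening in mm; "grasp_force": force on a finger pad.
Only numpy, scipy, OpenCV 4.12 (cv2) and the standard library are available. Lean on these libraries where they do the work, as an engineer would, in place of code of your own. Each camera call takes 0.05 s, during which the arm holds its last target. There are 200 camera calls.

## Working session

There is one attempt and no reset: what is moved stays moved. The work goes in short steps, Python scripts to look and compute and a shell command to move; the robot and the scene stay as the last step left them, time stands still between calls to the robot, and variables do not carry over. Pictures are saved under pics/ and viewed, at most 10 in all, crops included, and the job is handed in when it is done.

```bash
mkdir -p pics
cat > h.py <<'E'
import numpy as np,cv2
from workcell import ctrl,optics
E
python3 - <<'E'
from h import *
o=ctrl.get_obs();print(o)
ims=[]
for c in("side","top"):
    im=optics.get_image(c);m=optics.camera_model(c);print(c,m)
    cv2.imwrite(f"pics/{c}0.png",im[:,:,::-1])
    for n in("mushroom_box","square_box","ball_box","mushroom_top","square_top","ball_top","bowl","wax_jar","turned_foot","gouge"):
        try:print(c,n,[(round(d["conf"],2),np.round(d["extent"]).tolist()) for d in optics.masks_of(n,c)][:4])
        except Exception as e:print(n,e)
E
```

```text
{'t': 0.0, 'qpos': array([-1.21902437e+00,  4.23835693e-01,  1.63070134e+00, -2.52183575e-05,
        1.08858198e+00, -1.89766366e-02]), 'qvel': array([-0.00169716, -0.00101974, -0.00057041, -0.00119618,  0.00106422,
       -0.00019163]), 'joint_torque': array([ 1.17701718e-03, -5.44619465e+01, -2.73670989e+01,  6.45012874e-02,
        2.27942172e-02, -1.11659938e-04]), 'ee_pos': array([ 226.28374715, -581.99682841,  221.9004512 ]), 'orientation': array([-3.08628951e+00, -5.78782164e-01,  4.31508334e-04]), 'ft_force': array([0.1551779 , 0.53373301, 0.00062453]), 'moment': array([-0.04545392, -0.00924487, -0.01737381]), 'grasp_force': 0.0, 'width': 87.66501418760366}
side {'fov_y': 50.244658140761224, 'cx': 289.6127644231811, 'cy': 204.00677311162258, 'view': array([[-9.86012911e-01, -1.65730581e-01, -1.76610652e-02,
         5.76631126e+02],
       [ 1.15264577e-01, -7.54604278e-01,  6.45977136e-01,
        -4.86123044e+01],
       [-1.20385281e-01,  6.34906101e-01,  7.63152427e-01,
        -1.25976521e+03],
       [ 0.00000000e+00,  0.00000000e+00,  0.00000000e+00,
         1.000000
[... 1018 characters left out ...]
9e-01,
        -1.21595677e+03],
       [ 0.00000000e+00,  0.00000000e+00,  0.00000000e+00,
         1.00000000e+00]])}
top mushroom_box [(0.96, [327.0, 280.0, 37.0, 37.0]), (0.84, [314.0, 212.0, 37.0, 34.0])]
top square_box [(0.91, [396.0, 205.0, 50.0, 48.0])]
top ball_box [(0.81, [182.0, 178.0, 48.0, 49.0]), (0.76, [239.0, 225.0, 38.0, 40.0])]
top mushroom_top [(0.92, [328.0, 282.0, 21.0, 24.0]), (0.79, [318.0, 210.0, 24.0, 23.0])]
top square_top [(0.76, [401.0, 202.0, 15.0, 17.0])]
top ball_top [(0.68, [313.0, 213.0, 42.0, 31.0])]
top bowl []
top wax_jar [(0.83, [307.0, 143.0, 21.0, 23.0])]
top turned_foot [(0.83, [260.0, 296.0, 23.0, 19.0])]
top gouge [(0.93, [141.0, 233.0, 91.0, 43.0])]
```

View pics/side0.png

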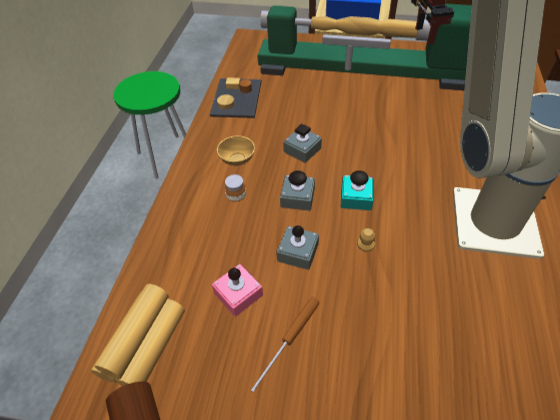

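View pics/top0.png

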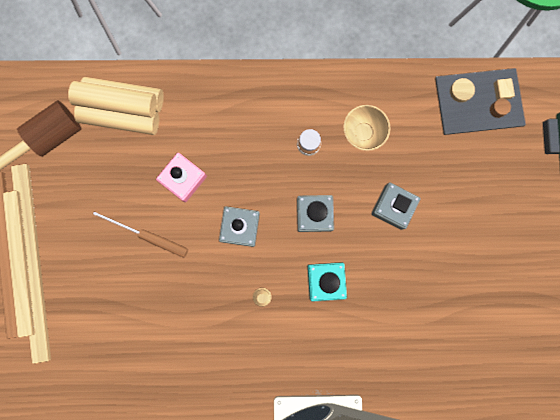

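Side view: mushroom cap at about (298,178), square key (303,131) and ball (298,232), all on grey boxes; the turquoise box (357,178) and the pink box (235,274) are decoys. Top view: mushroom (317,211), square (402,203), ball (238,225). The networks mix in the decoys, so I measure the dark heads around these points.

```bash
cat >> h.py <<'E'
from scipy.optimize import least_squares
def proj(c,p):
    m=optics.camera_model(c);q=m["view"][:3,:3]@p+m["view"][:3,3];f=210/np.tan(np.radians(m["fov_y"]/2))
    return np.array([m["cx"]+f*q[0]/-q[2],m["cy"]-f*q[1]/-q[2]])
def blob(im,u,v,r=13,th=45):
    u,v=int(round(u)),int(round(v))
    mask=(im.max(2)<th).astype(np.uint8);n,l,st,ce=cv2.connectedComponentsWithStats(mask[v-r:v+r+1,u-r:u+r+1])
    k=1+np.argmax(st[1:,4]);return ce[k]+[u-r,v-r],st[k]
def tri(a,b):
    s=least_squares(lambda p:np.r_[proj("side",p)-a,proj("top",p)-b],[600,0,80.],x_scale=100);return s.x,s.fun
G={"mushroom":((298,178),(317,211)),"square":((303,131),(402,203)),"ball":((298,232),(238,225))}
E
python3 - <<'E'
from h import *
np.set_printoptions(precision=1,suppress=True)
S=optics.get_image("side");T=optics.get_image("top")
print("tcp proj",proj("side",ctrl.get_obs()["ee_pos"]),proj("top",ctrl.get_obs()["ee_pos"]))
for n,(a,b) in G.items():
    A,sa=blob(S,*a);B,sb=blob(T,*b);print(n,A,sa[2:],B,sb[2:],*tri(A,B))
v=np.vstack([np.hstack([cv2.resize(I[y-30:y+30,x-30:x+30],(250,250),interpolation=2) for x,y in [g[k] for g in G.values()]]) for k,I in((0,S),(1,T))])
cv2.imwrite("pics/z.png",v[:,:,::-1])
E
```

```text
tcp proj [423.9  35.1] [602.7 359.9]
mushroom [295.5 178.8] [ 18  14 111] [311.5 214.1] [16 19 54] [557.5  12.   97. ] [ 2.4  0.3 -0.2 -2.1]
square [302.  131.9] [15  7 41] [397.4 205. ] [12 18 29] [ 574.9 -199.6   85.4] [ 0.9  0.1 -0.1 -0.7]
ball [297.6 231.3] [11 11 83] [236.8 224.8] [11 11 76] [529.8 191.3  97.5] [ 0.3  0.  -0.  -0.3]
```

View pics/z.png

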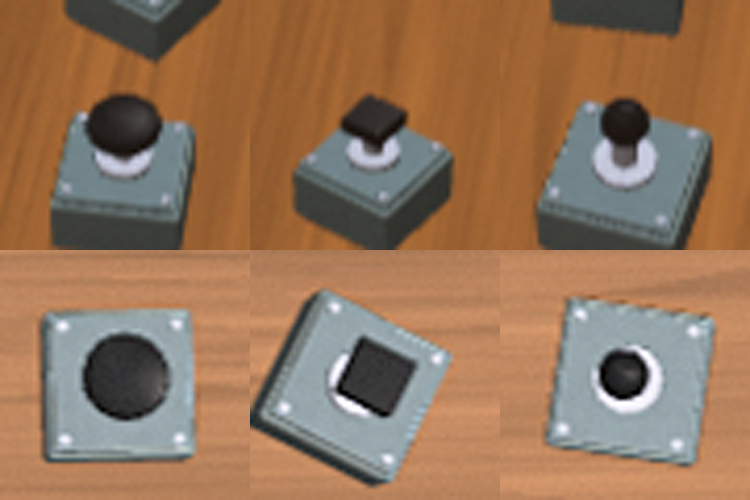

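Run:
```python
from h import *
np.set_printoptions(precision=1,suppress=True)
S=optics.get_image("side");T=optics.get_image("top")
for th in(65,75):
  for n,(a,b) in G.items():
    A,sa=blob(S,*a,r=12,th=th);B,sb=blob(T,*b,r=12,th=th);print(th,n,A,sa[2:],B,sb[2:],*tri(A,B))
for n,a,b in(("m",(297.2,178.2),(316.8,210.8)),("s",(302.5,128.8),(402.1,203)),("b",(297.6,230.8),(237.6,224.7))):print(n,*tri(np.array(a),np.array(b)))
```

```text
65 mushroom [297.  177.8] [ 18  15 190] [315.5 210.9] [ 20  21 275] [561.2   1.3  90.3] [ 0.2  0.  -0.  -0.2]
65 square [302.3 129.9] [ 15  13 114] [401.5 203.2] [ 18  19 204] [ 578.  -210.    84.7] [ 0.2  0.  -0.  -0.1]
65 ball [297.5 231.1] [ 12  12 101] [237.  224.6] [11 12 95] [530.1 190.7  97.8] [ 0.3  0.  -0.  -0.3]
75 mushroom [297.3 177.8] [ 18  15 204] [316. 211.] [ 20  21 297] [560.8  -0.   89.4] [ 0.1  0.  -0.  -0.1]
75 square [302.2 129.9] [ 15  13 120] [401.6 203.1] [ 18  19 211] [ 578.1 -210.1   84.6] [ 0.2  0.  -0.  -0.1]
75 ball [297.5 231.3] [ 12  12 110] [237.  224.5] [ 11  12 100] [530.2 190.8  96.9] [ 0.2  0.  -0.  -0.2]
m [561.7  -2.4  84.9] [ 0.1  0.  -0.  -0.1]
s [ 577.7 -210.3   89.1] [ 0.1  0.  -0.  -0. ]
b [530.  189.3  97.1] [ 0.3  0.  -0.  -0.3]
```

```bash
cat >> h.py <<'E'
from scipy.spatial.transform import Rotation as Ro
def units(x,y,z):
    o=ctrl.get_obs();d=Ro.from_rotvec(o["orientation"]).as_matrix().T@(np.array([x,y,z])-o["ee_pos"]);print("tcp",np.round(o["ee_pos"],1),"units",np.round(d/40,2),"F",np.round(o["ft_force"],1),"w",round(o["width"],1),"t",round(o["t"],2),"rot",np.round(o["orientation"],3))
E
python3 -c "
from h import *
units(561,-1.5,140)"
```

```text
tcp [ 226.5 -582.5  222.7] units [ 13.06 -10.51   2.07] F [ 0.2 -0.6 -0.2] w 87.9 t 1.3 rot [-3.088 -0.579 -0.   ]
```

```bash
python3 -m jog '[[0.3,-0.24,0,0,0,0,0],[0.77,-0.62,0,0,0,0,0],[0.77,-0.62,0,0,0,0,0],[0.77,-0.62,0,0,0,0,0],[0.77,-0.62,0,0,0,0,0],[0.77,-0.62,0,0,0,0,0],[0.77,-0.62,0,0,0,0,0],[0.77,-0.62,0,0,0,0,0],[0.77,-0.62,0,0,0,0,0],[0.77,-0.62,0,0,0,0,0],[0.77,-0.62,0,0,0,0,0],[0.77,-0.62,0,0,0,0,0],[0.77,-0.62,0,0,0,0,0],[0.77,-0.62,0,0,0,0,0],[0.77,-0.62,0,0,0,0,0],[0.77,-0.62,0,0,0,0,0],[0.77,-0.62,0,0,0,0,0],[0.44,-0.35,0.3,0,0,0,0],[0,0,0.7,0,0,0,0],[0,0,0.7,0,0,0,0]]'; python3 -c "
from h import *
units(561,-1.5,140)
for c in ('side','top'): print(proj(c,ctrl.get_obs()['ee_pos']))
S=optics.get_image('side');T=optics.get_image('top')
a=S[95:235,220:380];b=T[130:270,240:400]
cv2.imwrite('pics/h1.png',cv2.resize(np.hstack([a,b]),None,fx=2.4,fy=2.4)[:,:,::-1])"
```

```text
t: 3.3
ee_pos: [561.2, 0.4, 154.4]
orientation: [3.087, 0.582, 0.002]
ft_force: [-1.0, -0.7, -0.3]
width: 0.5
grasp_force: 0.0
tcp [5.612e+02 4.000e-01 1.544e+02] units [-0.02  0.04  0.36] F [-1.  -0.7 -0.3] w 0.5 t 3.3 rot [3.087e+00 5.820e-01 2.000e-03]
[297.20050008 161.22533354]
[318.43290782 208.02183054]
```

View pics/h1.png

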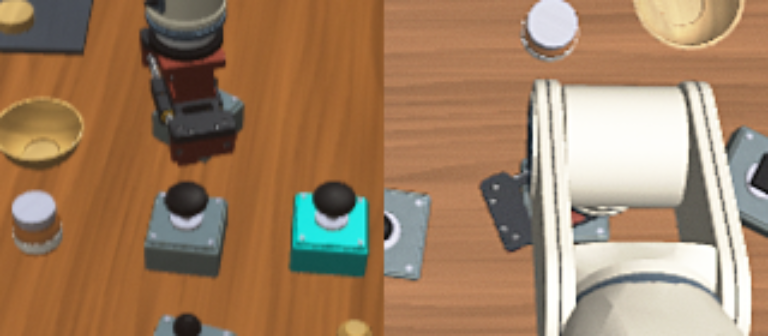

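The gripper stands above the mushroom. In the side view the tip seems to lie near (305,161), against a predicted (297,161). I zoom in to check.

```bash
python3 -c "
from h import *
o=ctrl.get_obs();R=Ro.from_rotvec(o['orientation']).as_matrix()
print(o['ee_pos'],proj('side',o['ee_pos']))
S=optics.get_image('side')
a=cv2.resize(S[110:200,250:350],None,fx=6,fy=6,interpolation=2)
for k in range(0,81,20):
  p=proj('side',o['ee_pos']-R[:,2]*k);cv2.circle(a,tuple(int(i) for i in (p-[250,110]+.5)*6),3,(255,255,0),-1)
cv2.imwrite('pics/h2.png',a[:,:,::-1])"
```

```text
[ 5.57868967e+02 -2.57744170e-01  1.51539454e+02] [298.45980293 161.94594095]
```

View pics/h2.png

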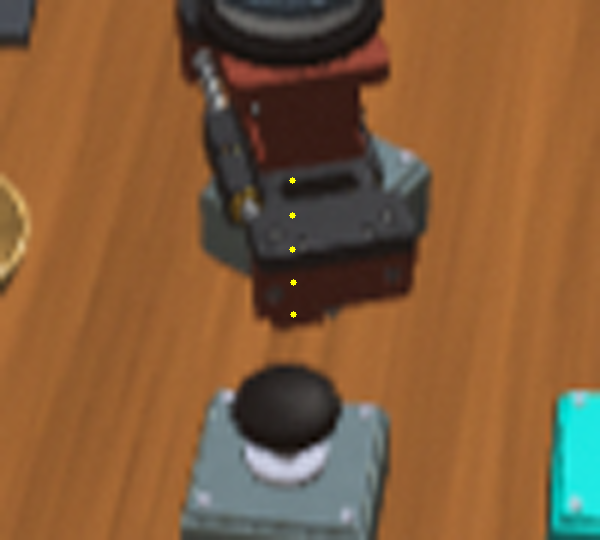

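```bash
python3 -c "
from h import *
o=ctrl.get_obs();R=Ro.from_rotvec(o['orientation']).as_matrix()
for l in [(37.5,-89,-80),(-37.5,-89,-80),(37.5,-89,-110),(-37.5,-89,-110),(37.5,-89,-150),(-37.5,-89,-150),(10,13,0),(10,-13,0),(-10,-13,0),(-10,13,0)]:
  print(l,np.round((proj('side',o['ee_pos']+R@l)-[250,110]+.5)*6))"
```

```text
(37.5, -89, -80) [246. 333.]
(-37.5, -89, -80) [426. 304.]
(37.5, -89, -110) [245. 279.]
(-37.5, -89, -110) [428. 250.]
(37.5, -89, -150) [243. 204.]
(-37.5, -89, -150) [432. 174.]
(10, 13, 0) [263. 295.]
(10, -13, 0) [275. 334.]
(-10, -13, 0) [319. 327.]
(-10, 13, 0) [306. 288.]
```

The body's projected corners match the picture: it hides the fingertips in this view, and the calibration holds. Next I read the settled pose for the descent.

```bash
python3 -c "
from h import *
units(561,-1.5,108)"
```

```text
tcp [559.3  -0.6 153.5] units [0.04 0.04 1.14] F [ 1.3 -0.4  0.6] w 0.5 t 3.45 rot [-3.087 -0.58   0.006]
```

```bash
python3 -m jog '[[0.04,0.04,0.3,0,0,0,0],[0,0,0.4,0,0,0,0],[0,0,0.3,0,0,0,0],[0,0,0.12,0,0,0,0],[0,0,0,0,0,0,0],[0,0,0,0,0,0,0],[0,0,0,0,0,0,0]]'; python3 -c "
from h import *
for i in range(3): units(561,-1.5,87)"
```

```text
t: 4.15
ee_pos: [563.6, -2.3, 110.5]
orientation: [3.088, 0.579, 0.002]
ft_force: [0.1, -0.5, -0.1]
width: 0.9
grasp_force: 0.0
tcp [563.6  -2.3 110.5] units [-0.05 -0.04  0.59] F [ 0.1 -0.5 -0.1] w 0.9 t 4.15 rot [3.088e+00 5.790e-01 2.000e-03]
tcp [563.6  -2.3 110.5] units [-0.05 -0.04  0.59] F [ 0.1 -0.5 -0.1] w 0.9 t 4.15 rot [3.088e+00 5.790e-01 2.000e-03]
tcp [563.6  -2.3 110.5] units [-0.05 -0.04  0.59] F [ 0.1 -0.5 -0.1] w 0.9 t 4.15 rot [3.088e+00 5.790e-01 2.000e-03]
```

```bash
python3 -m jog '[[0,0,0.1,0,0,0,0],[0,0,0.1,0,0,0,0],[0,0,0.05,0,0,0,0],[0,0,0.05,0,0,0,0],[0,0,0.05,0,0,0,0],[0,0,0.05,0,0,0,0],[0,0,0.05,0,0,0,0],[0,0,0.05,0,0,0,0],[0,0,0,0,0,0,0]]';python3 -m jog '[[0,0,0.05,0,0,0,0],[0,0,0,0,0,0,0]]';python3 -m jog '[[0,0,0.03,0,0,0,0],[0,0,0,0,0,0,0]]'
```

```text
t: 5.05
ee_pos: [563.0, -2.3, 89.6]
orientation: [-3.088, -0.579, 0.0]
ft_force: [-1.6, -0.1, 3.1]
width: 0.6
grasp_force: 1.0
t: 5.25
ee_pos: [563.1, -2.3, 87.7]
orientation: [-3.088, -0.579, 0.0]
ft_force: [-0.8, -0.1, 0.4]
width: 0.7
grasp_force: 1.0
t: 5.45
ee_pos: [563.1, -2.3, 86.6]
orientation: [-3.088, -0.579, 0.0]
ft_force: [-1.8, 0.1, 3.1]
width: 0.6
grasp_force: 1.1
```

```bash
python3 -m jog '[[0,0,0.05,0,0,0,0],[0,0,0.04,0,0,0,0],[0,0,0,0,0,0,0]]'; python3 -m jog '[[0,0,-0.2,0,0,0,0],[0,0,-0.5,0,0,0,0],[0,0,-0.6,0,0,0,0],[0,0,-0.6,0,0,0,0],[0,0,0,0,0,0,0],[0,0,0,0,0,0,0]]'; python3 -c "
from h import *
units(578,-210,140)"
```

```text
t: 5.75
ee_pos: [563.3, -2.3, 83.3]
orientation: [3.088, 0.579, 0.0]
ft_force: [-3.1, 0.3, 7.3]
width: 0.4
grasp_force: 3.7
t: 6.35
ee_pos: [563.4, -2.3, 159.4]
orientation: [3.087, 0.579, 0.002]
ft_force: [-0.6, -0.5, -0.5]
width: 0.6
grasp_force: 0.0
tcp [563.4  -2.3 159.4] units [-1.54  4.97  0.48] F [-0.6 -0.5 -0.5] w 0.6 t 6.35 rot [3.087e+00 5.790e-01 2.000e-03]
```

Force rose to 7 N at the stop, so the mushroom is in. Next is the square one.

```bash
python3 -m jog '[[-0.22,0.71,0,0,0,0,0],[-0.22,0.71,0,0,0,0,0],[-0.22,0.71,0,0,0,0,0],[-0.22,0.71,0,0,0,0,0],[-0.22,0.71,0,0,0,0,0],[-0.22,0.71,0,0,0,0,0],[-0.22,0.71,0.1,0,0,0,0],[0,0,0.4,0,0,0,0],[0,0,0.4,0,0,0,0],[0,0,0.3,0,0,0,0],[0,0,0,0,0,0,0],[0,0,0,0,0,0,0],[0,0,0,0,0,0,0],[0,0,0,0,0,0,0]]'; python3 -c "
from h import *
units(578,-210,84)
np.set_printoptions(precision=1,suppress=True)
S=optics.get_image('side');T=optics.get_image('top')
cv2.imwrite('pics/h3.png',cv2.resize(np.hstack([S[80:220,220:380],T[130:270,300:460]]),None,fx=2.4,fy=2.4)[:,:,::-1])"
```

```text
t: 7.75
ee_pos: [578.3, -209.7, 111.8]
orientation: [3.087, 0.58, 0.002]
ft_force: [-0.4, 0.3, 1.1]
width: 0.3
grasp_force: 0.0
tcp [ 578.3 -209.7  111.8] units [-0.01  0.    0.7 ] F [-0.4  0.3  1.1] w 0.3 t 7.75 rot [3.087e+00 5.800e-01 2.000e-03]
```

View pics/h3.png

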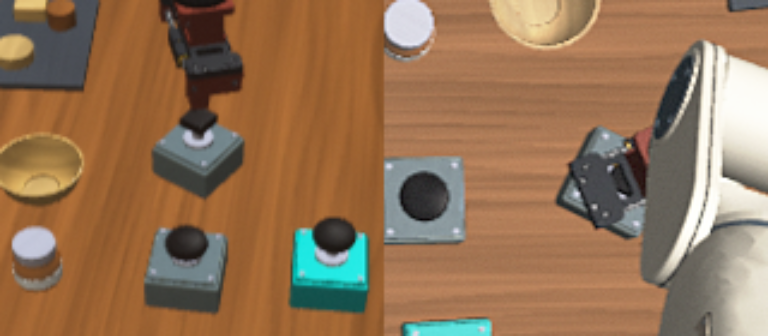

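The mushroom cap (crop (187,240)) sits visibly lower than on the turquoise look-alike, and the fingertips (198,105) are right above the square key (198,120). Pressing it now.

```bash
python3 -m jog '[[0,0,0.1,0,0,0,0],[0,0,0.1,0,0,0,0],[0,0,0.1,0,0,0,0],[0,0,0.05,0,0,0,0],[0,0,0.05,0,0,0,0],[0,0,0.05,0,0,0,0],[0,0,0.05,0,0,0,0],[0,0,0.05,0,0,0,0],[0,0,0.05,0,0,0,0],[0,0,0.05,0,0,0,0],[0,0,0,0,0,0,0]]';python3 -m jog '[[0,0,0.06,0,0,0,0],[0,0,0,0,0,0,0],[0,0,0,0,0,0,0]]'
```

```text
t: 8.95
ee_pos: [577.7, -209.9, 84.8]
orientation: [-3.088, -0.579, 0.0]
ft_force: [-1.8, 0.5, 1.9]
width: 0.1
grasp_force: 1.0
t: 9.25
ee_pos: [578.0, -210.0, 82.9]
orientation: [3.088, 0.579, 0.001]
ft_force: [-2.0, 0.2, 3.9]
width: -0.0
grasp_force: 1.8
```

```bash
python3 -m jog '[[0,0,0.05,0,0,0,0],[0,0,0,0,0,0,0],[0,0,0,0,0,0,0]]'; python3 -m jog '[[0,0,-0.2,0,0,0,0],[0,0,-0.5,0,0,0,0],[0,0,-0.6,0,0,0,0],[0,0,-0.7,0,0,0,0],[0,0,0,0,0,0,0],[0,0,0,0,0,0,0]]'; python3 -c "
from h import *
units(530,190,160)"
```

```text
t: 9.55
ee_pos: [578.0, -210.0, 81.2]
orientation: [3.087, 0.579, 0.001]
ft_force: [-1.6, 0.4, 8.1]
width: 0.3
grasp_force: 3.8
t: 10.15
ee_pos: [578.0, -210.0, 161.1]
orientation: [3.087, 0.579, 0.002]
ft_force: [-0.7, 0.3, -0.7]
width: 0.7
grasp_force: 0.0
tcp [ 578.  -210.   161.1] units [ 2.5  -9.76  0.02] F [-0.7  0.3 -0.7] w 0.7 t 10.15 rot [3.087e+00 5.790e-01 2.000e-03]
```

The square one is in, with 8 N at the stop. Next is the ball: hover at about 160, then go down to about 126.

```bash
python3 -m jog '[[0.18,-0.7,0,0,0,0,0],[0.18,-0.7,0,0,0,0,0],[0.18,-0.7,0,0,0,0,0],[0.18,-0.7,0,0,0,0,0],[0.18,-0.7,0,0,0,0,0],[0.18,-0.7,0,0,0,0,0],[0.18,-0.7,0,0,0,0,0],[0.18,-0.7,0,0,0,0,0],[0.18,-0.7,0,0,0,0,0],[0.18,-0.7,0,0,0,0,0],[0.18,-0.7,0,0,0,0,0],[0.18,-0.7,0,0,0,0,0],[0.18,-0.7,0,0,0,0,0],[0.16,-0.66,0,0,0,0,0],[0,0,0.4,0,0,0,0],[0,0,0.4,0,0,0,0],[0,0,0,0,0,0,0],[0,0,0,0,0,0,0],[0,0,0,0,0,0,0]]'; python3 -c "
from h import *
units(530,190,100)
S=optics.get_image('side');T=optics.get_image('top')
cv2.imwrite('pics/h4.png',cv2.resize(np.hstack([S[120:260,220:380],T[130:270,160:320]]),None,fx=2.4,fy=2.4)[:,:,::-1])"
```

```text
t: 12.05
ee_pos: [529.7, 190.1, 128.8]
orientation: [-3.088, -0.578, -0.0]
ft_force: [0.0, -0.5, 0.4]
width: 0.4
grasp_force: 0.0
tcp [529.7 190.1 128.8] units [0.01 0.   0.72] F [ 0.  -0.5  0.4] w 0.4 t 12.05 rot [-3.088 -0.578 -0.   ]
```

View pics/h4.png

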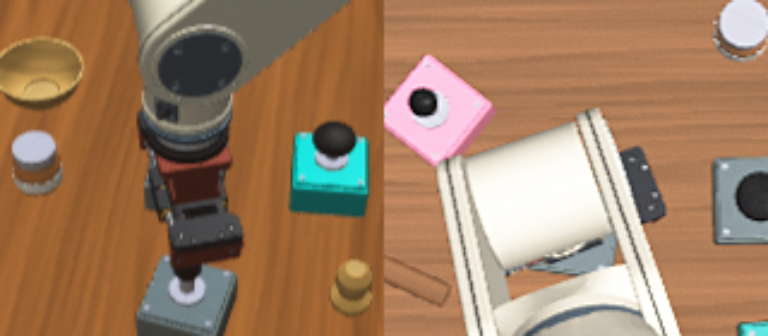

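The gripper is over the ball (crop (187,272)) with no contact and clear of the pink box. Pressing it now.

```bash
python3 -m jog '[[0,0,0.1,0,0,0,0],[0,0,0.1,0,0,0,0],[0,0,0.1,0,0,0,0],[0,0,0.05,0,0,0,0],[0,0,0.05,0,0,0,0],[0,0,0.05,0,0,0,0],[0,0,0.05,0,0,0,0],[0,0,0.05,0,0,0,0],[0,0,0.05,0,0,0,0],[0,0,0.05,0,0,0,0],[0,0,0,0,0,0,0]]';python3 -m jog '[[0,0,0.05,0,0,0,0],[0,0,0,0,0,0,0],[0,0,0,0,0,0,0]]'
```

```text
t: 13.25
ee_pos: [529.4, 190.2, 102.4]
orientation: [3.088, 0.579, -0.0]
ft_force: [-0.8, -0.5, 1.9]
width: 0.9
grasp_force: 1.0
t: 13.55
ee_pos: [529.5, 190.2, 100.7]
orientation: [3.088, 0.579, -0.0]
ft_force: [-1.5, -1.1, 2.6]
width: 0.3
grasp_force: 1.6
```

```bash
python3 -m jog '[[0,0,0.05,0,0,0,0],[0,0,0.02,0,0,0,0],[0,0,0,0,0,0,0],[0,0,0,0,0,0,0]]'; python3 -m jog '[[0,0,-0.2,0,0,0,0],[0,0,-0.5,0,0,0,0],[0,0,-0.7,0,0,0,0],[0,0,-0.9,0,0,0,0],[-0.9,0.5,-0.5,0,0,0,0],[-0.9,0.5,0,0,0,0,0],[-0.9,0.5,0,0,0,0,0],[-0.5,0.2,0,0,0,0,0],[0,0,0,0,0,0,0],[0,0,0,0,0,0,0]]'; python3 -c "
from h import *
S=optics.get_image('side');T=optics.get_image('top')
cv2.imwrite('pics/h5.png',cv2.resize(np.hstack([S[110:270,210:390],T[130:290,220:420]]),None,fx=2.1,fy=2.1)[:,:,::-1])"
```

```text
t: 13.95
ee_pos: [529.7, 190.3, 98.4]
orientation: [-3.088, -0.579, -0.001]
ft_force: [-2.8, -0.8, 8.4]
width: 0.4
grasp_force: 4.3
t: 14.95
ee_pos: [435.7, 80.6, 210.3]
orientation: [-3.088, -0.578, -0.003]
ft_force: [-0.1, 0.1, 1.2]
width: 0.7
grasp_force: 0.0
```

View pics/h5.png

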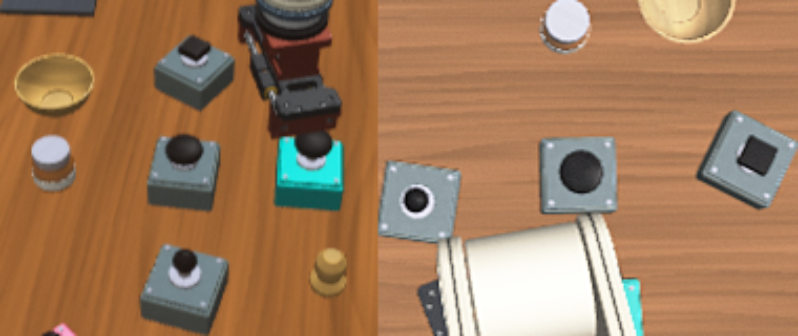

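All three heads sit low on their collars (side crop: mushroom (184,150), square (194,47), ball (185,262)). The boxes are where they were and the arm is clear.

```bash
python3 -c "
from h import *
print(ctrl.close_job())"
```

```text
the job is handed in; nothing more can be done
None
```

I pressed the mushroom, square and ball plungers in that order, each down to its stop at about 7–8 N; the last picture shows all three in and the boxes in place, and the job is handed in, though no verdict came back.

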